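# Pop the fixings case and push its lid fully open

### The job

Two latched fixings cases of the same build stand on the scenery shop's table, a wide one and a narrow one. With the fingertips only, press down the release tab at the front of the wide case so that its lid springs up, then push that lid all the way back until it rests open against its stop, and draw clear. Press lightly, grip and pick up nothing, keep both cases standing where they are, leave the narrow one shut and do not disturb the other things.

Things in the scene. Friction and masses are not known exactly. Their poses are not given: they have to be found in the camera images.
- wide_case: The wide case: grey sheet-metal fixings case, 104 mm deep (x), 160 mm wide (y), 64 mm high closed, about 1.5 kg, standing loose on the table. Origin: centre of its underside (3 mm nearer the front than the middle of the box); x points to the back (hinge side), so its front with the steel release tab faces its own -x, roughly towards the robot; z up. The lid is hinged along the top back edge and latched at the front middle. It has a narrower twin.
- narrow_case: The narrow case: same build, tab and lid, but only 100 mm wide: grey sheet-metal fixings case, 104 mm deep (x), 100 mm wide (y), 64 mm high closed, about 1.5 kg, standing loose on the table. Origin: centre of its underside (3 mm nearer the front than the middle of the box); x points to the back (hinge side), so its front with the steel release tab faces its own -x, roughly towards the robot; z up. It stays shut.
- wide_lid (a joint): Angle of the wide case's lid, rad: 0 shut, 1.9 fully open against its stop (leaning back beyond upright). When unlatched, sprung lift arms raise it to about 0.95 and no further; from there it must be pushed. It weighs about 120 g and moves easily: let go before upright (1.57) it falls back to 0.95, beyond upright it falls open to the stop.
- wide_tab (a joint): Angle of the wide case's release tab, rad: 0 at rest, grows as the tab is pressed down, to 0.4 at its end. The catch has let go of the lid by about 0.25. The spring asks about 1 N at first and about 6 N at the end, at the middle of the tab; it springs back when let go.
- narrow_lid (a joint): Angle of the narrow case's lid, rad: 0 shut; to stay shut.
- wide_pad (a point): Middle of the top face of the wide case's release tab, a steel plate 54 mm long (x) by 40 mm wide (y), level at rest 40 mm above the table and sticking out in front of the case. This point is 100 mm in front (-x) of the case's origin and 40 mm in front of the tab's pivot; pressed fully it sinks 16 mm. It moves with the tab. The steel catch hook rises from the inner end of the tab, 32 mm behind this point, to 69 mm above the table.
- wide_edge (a point): Middle of the rolled steel bead (8 mm thick, round, smooth, as wide as the lid) along the free front edge of the wide case's lid; point on the bead's axis, 109 mm from the hinge axis. 60 mm above the table when shut, about 148 mm when the lid has sprung up, 169 mm with the lid upright. It moves with the lid.
- wide_hinge (a point): Middle of the wide lid's hinge axis, 58 mm above the table, 55 mm behind (+x) the case's origin; the axis runs along the case's y.
- tape: roll of paper tape lying flat, 60 across, 24 high (mm); bystander, origin on its underside; leave it alone
- glue: white glue bottle, 52 across, 150 high (mm); bystander, origin on its underside; leave it alone
- jar: glass jar with metal lid, 68 across, 80 high (mm); bystander, origin on its underside; leave it alone
- tin: small paint tin, 80 across, 95 high (mm); bystander, origin on its underside; leave it alone
- brush: paint brush lying flat, 190 long (mm); bystander, origin under its length; leave it alone
- driver: screwdriver lying flat, 180 long (mm); bystander, origin under its length; leave it alone
- offcut: plywood offcut 90 x 50 x 18 lying flat (mm); bystander, origin on its underside; leave it alone
Not all that is in view belongs to the job. Leave any orange or pink look-alike of the wide_case alone.

How it is judged:
By the outcome, as a careful person would: the job done as asked, in the order asked, and still so for the second after the job is handed in, with the robot touching nothing.
It also fails if it takes over 45 s, if anything falls off the work surface, if the arm or the gripper's body presses on something with over 40 N, if the wrist force passes 120 N, or if a joint passes its speed limit or range.

### The arm

A 6-joint arm with a two-finger parallel gripper is mounted at the origin on the work surface. World frame = base frame: x ahead of the robot, y to its left, z up, the work surface at z = 0. Lengths are in m, angles in rad, forces in N, time in s.
With the tool pointing down it reaches from about 0.325 to 0.9 m from the base axis. Payload 6.1 kg.
Tool frame: the origin (TCP) lies midway between the tips of the shut fingers; the grasp point (between the pads) lies 19 mm behind it; y points along the fingers, x is the direction in which the jaws open and shut, and the axes are right-handed (so a half turn about y gives the same grasp; the last joint's range is limited). The gripper opens to 85 mm and grips with 20 to 120 N. Pads are 22 mm wide; open, the fingers measure 114 mm over their backs; the gripper's body (76 mm by 85 mm) begins 54 mm behind the grasp point. The pads swing forward as they close: fully open they stand 13 mm farther back than shut.
Start: joints at [-0.126, 0.22, 1.526, -0, 1.395, -0.126], TCP at [0.625, -0, 0.231] pointing down, gripper open.
Joint ranges: [-2.98, 2.98], [-0.91, 2.08], [0.09, 2.57], [-1.24, 4.39], [0.2, 2.65], [-2.68, 2.68]. Speed limits (rad/s): [2.57, 2.57, 3.01, 3.14, 3.14, 3.14].

### API

Orientations are given as a unit quaternion [w, x, y, z].
In Python, from cell import env gives the robot as it stands.
- The arm moves only by the shell command python3 -m creep 'ROWS' [OPENING] [FORCE]. ROWS is JSON, a list of rows, each a list of 2 entries, a list of its own where there are three numbers: the shift along the tool's x, y, z in units of 0.2 m (1.0 is 0.2 m), then the turn about the tool's y in units of 120 degrees (1.0 is 120 degrees). In form: [[[dx, dy, dz], turn], ...]. A call has 1 to 5 rows; each row is the pose to reach, as a shift and turn from the pose measured when the call began, along the tool's axes at that moment; what a row does not reach only later rows make up. A row lasts 1/12 s, in which the tool goes at most 41.7 mm and 7.16 degrees, less where a joint would pass 70% of its speed; a pose out of reach is approached as far as the arm can. A call with a number of a shift or a turn outside -1 to 1 is refused whole. A call with a gripper value outside its range is refused whole. OPENING is the opening, from 0 (shut) to 1 (fully open), set as the call begins (- or left out, the last holds). The fingers move at their own pace and stop on an object; FORCE is the grip in N (left out, the last holds). Time passes only in rows, so rows that repeat a pose let the fingers close. It gives the time, the measured TCP pose, the force and the opening at its end, in the units of the state.
- env.state(): the state, without advancing time (a new reading comes with each control period).
- env.snapshot(name): name is "scene" or "side" or "wrist"; returns a dict with "color" (480x640x3 uint8, red, green, blue), "z_map" (480x640 float32, m along the optical axis (not along the pixel's ray), 0 where there is no reading), "K" (3x3 intrinsics, pixels), "dist_coeffs" ([k1, k2, p1, p2, k3] as OpenCV has them; the pictures are not rectified), "world_to_cam" (4x4, takes a point from world to camera coordinates). Camera axes: x right, y up, looking along -z (the intrinsics and any distortion apply to the point x, -y, -z); pixel columns grow to the right and rows downward; lengths in m; the calibration is good to about 2 mm. A picture is of the moment at which its call begins.
- env.close_job(): hands the job in, once; it reports no verdict.
The state is a dict: "t": time; "q": joint angles; "qvel": joint speeds; "joint_torque": joint torques, N m; "position": TCP position; "orientation": TCP orientation; "ft_force": force on the tool from outside, world axes, zero at the start; "wrist_torque": the same for the moment, N m; "grip_width": finger opening in m.
Only numpy, scipy, OpenCV 4.12 (cv2) and the standard library are available. Lean on these libraries where they do the work, as an engineer would, in place of code of your own. Each camera call takes 0.05 s, during which the arm holds its last target.

## Working session

There is one attempt and no reset: what is moved stays moved. The work goes in short steps, Python scripts to look and compute and a shell command to move; the robot and the scene stay as the last step left them, time stands still between calls to the robot, and variables do not carry over. Pictures are saved under pics/ and viewed, and the job is handed in when it is done.

```bash
ls; mkdir -p pics
cat > h.py <<'E'
from cell import env
import numpy as np, cv2
def snap(n,f=None):
    s=env.snapshot(n)
    if f: cv2.imwrite('pics/'+f,s['color'][:,:,::-1])
    np.savez('/tmp/'+(f or n)+'.npz',**{k:np.asarray(v) for k,v in s.items()})
    return s
def load(f): return dict(np.load('/tmp/'+f+'.npz'))
def px2w(s,u,v,z=None):
    K=np.array(s['K']);d=np.array(s['dist_coeffs']);W=np.linalg.inv(np.array(s['world_to_cam']))
    p=cv2.undistortPoints(np.array([[[u,v]]],float),K,d)[0,0]
    r=np.array([p[0],-p[1],-1.])
    if z is None:
        zz=s['z_map'][int(round(v)),int(round(u))]; c=r*zz
        return (W@np.append(c,1))[:3]
    o=W[:3,3]; dr=W[:3,:3]@r
    return o+dr*(z-o[2])/dr[2]
def w2px(s,P):
    c=(np.array(s['world_to_cam'])@np.append(P,1))[:3]
    q=np.array([[c[0],-c[1],-c[2]]])
    return cv2.projectPoints(q,np.zeros(3),np.zeros(3),np.array(s['K']),np.array(s['dist_coeffs']))[0][0,0]
E
python3 - <<'E'
from h import *
snap('scene','s0.png');snap('side','d0.png');print(env.state())
E
```

```text
pics
{'t': 0.1, 'q': array([-1.26128943e-01,  2.21149714e-01,  1.52747625e+00,  1.06326099e-05,
        1.39470158e+00, -1.26110835e-01]), 'qvel': array([-0.00097696, -0.00140665, -0.00222773,  0.00040054,  0.00030921,
       -0.00100673]), 'joint_torque': array([ 6.93603797e-04, -4.98243856e+01, -3.90546799e+01, -2.32586735e-04,
        5.66593517e-03, -2.12633734e-05]), 'position': array([6.24466070e-01, 4.93096693e-05, 2.30317940e-01]), 'orientation': array([ 7.07187340e-01, -7.07025690e-01,  6.15103001e-04,  6.00975268e-04]), 'ft_force': array([ 1.1425857 , -1.18634833, -0.44885373]), 'wrist_torque': array([-0.01449635, -0.00989229, -0.01610331]), 'grip_width': 0.085603234093709}
```

View pics/s0.png

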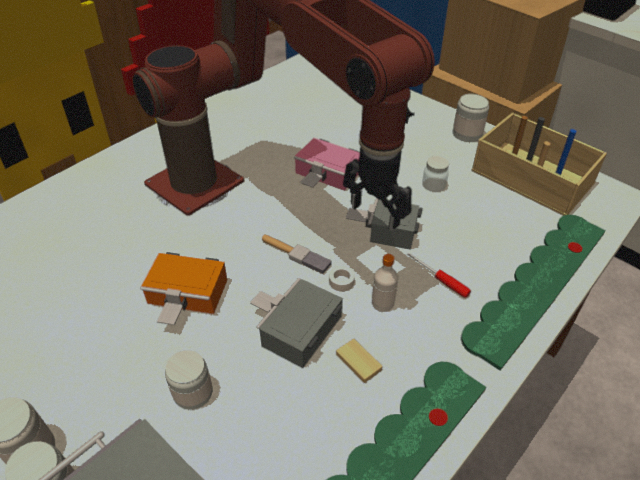

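View pics/d0.png

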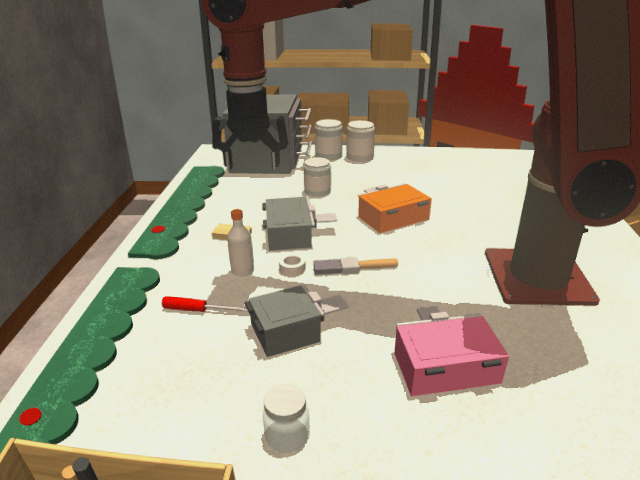

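Run:
```python
from h import *
s=load('s0.png');d=load('d0.png')
c=s['color'][180:400,220:460][:,:,::-1];cv2.imwrite('pics/c1.png',cv2.resize(c,None,fx=2.7,fy=2.7,interpolation=cv2.INTER_CUBIC))
c=d['color'][170:370,200:380][:,:,::-1];cv2.imwrite('pics/c2.png',cv2.resize(c,None,fx=3,fy=3,interpolation=cv2.INTER_CUBIC))
# height map clustering of z in 55..66mm
for n,a in (('scene',s),('side',d)):
    W=np.linalg.inv(a['world_to_cam']);h,w=a['z_map'].shape
    u,v=np.meshgrid(np.arange(w),np.arange(h))
    p=cv2.undistortPoints(np.stack([u,v],-1).reshape(-1,1,2).astype(float),a['K'],a['dist_coeffs'])[:,0]
    zz=a['z_map'].reshape(-1)
    P=np.stack([p[:,0]*zz,-p[:,1]*zz,-zz,np.ones_like(zz)],1)@W.T
    P=P[:,:3]; col=a['color'].reshape(-1,3).astype(int)
    grey=(np.ptp(col,axis=1)<35)&(zz>0)&(P[:,2]>.055)&(P[:,2]<.071)&(P[:,0]>.25)&(P[:,0]<1)&(abs(P[:,1])<.6)
    m=grey.reshape(h,w).astype(np.uint8)
    k,l,st,_=cv2.connectedComponentsWithStats(m)
    for i in range(1,k):
        if st[i,4]>250:
            q=P[(l==i).ravel()]
            print(n,st[i],q.min(0),q.max(0),cv2.minAreaRect((q[:,:2]*1000).astype(np.float32)))
```

```text
scene [368 198  23  33 480] [0.46786767 0.14327002 0.05506473] [0.55905114 0.2305092  0.07098535] ((506.4464416503906, 191.21243286132812), (54.91096115112305, 104.8426513671875), 35.098812103271484)
scene [393 204  29  31 423] [0.54757369 0.1688499  0.0554632 ] [0.61373465 0.28381611 0.06898814] ((582.396484375, 228.97584533691406), (51.98996353149414, 112.50933837890625), 10.787493705749512)
scene [ 257  278   86   77 3637] [ 0.50978972 -0.25740906  0.05501674] [ 0.65626243 -0.08107546  0.0708692 ] ((579.486572265625, -169.07286071777344), (132.61460876464844, 166.09725952148438), 10.763052940368652)
scene [140 287  70  15 297] [ 0.27295703 -0.35920567  0.05518012] [ 0.40726008 -0.27100273  0.07097222] ((342.70562744140625, -319.625244140625), (157.8285675048828, 20.13237762451172), 33.422237396240234)
side [ 262  197   54   34 1440] [ 0.50906177 -0.25448892  0.05501814] [ 0.6535543  -0.07576205  0.06870769] ((578.0363159179688, -166.41090393066406), (130.00823974609375, 168.12356567382812), 10.96236515045166)
side [ 245  285   80   49 2387] [0.46486408 0.14716543 0.05500385] [0.61389281 0.28433226 0.06951874] ((537.0352783203125, 214.02560424804688), (130.94862365722656, 104.65906524658203), 27.429018020629883)
side [265 407  42  21 325] [0.47675525 0.44129033 0.05502803] [0.53512275 0.48068272 0.0709724 ] ((502.7070007324219, 464.2228698730469), (59.99995803833008, 32.41290283203125), 13.886114120483398)
```

View pics/c1.png

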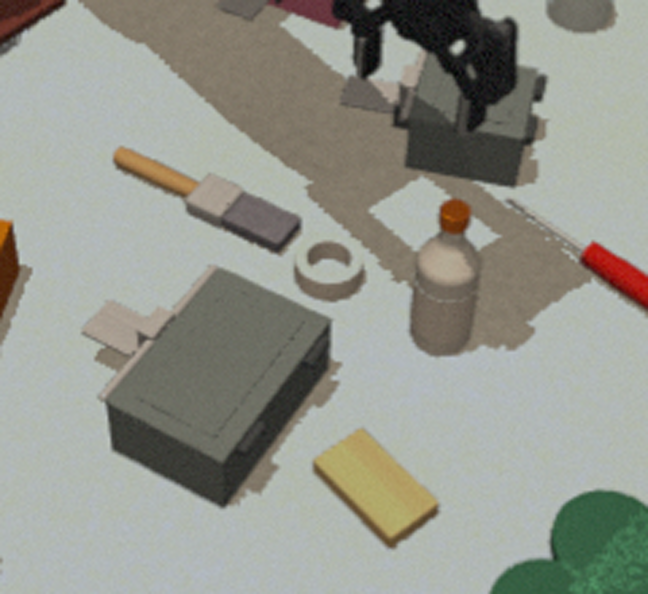

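View pics/c2.png

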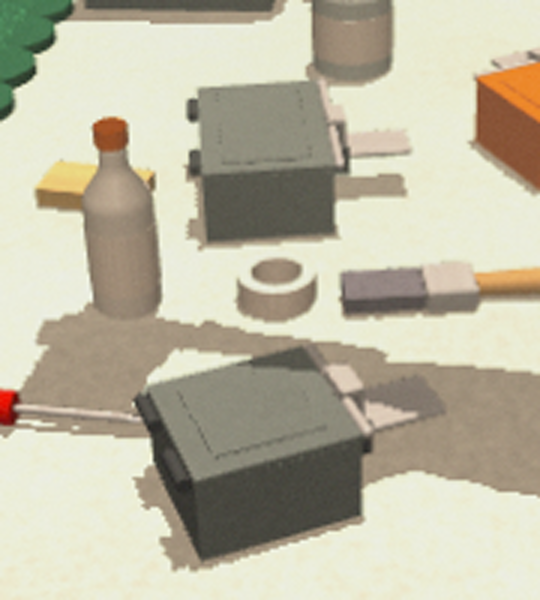

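Candidates for the wide case, in scene-image pixels:
- grey at (300,320): lid about 166 mm wide
- grey at (394,225): about 105 mm wide, so it's the narrow twin
- orange at (185,283) and pink (325,165): look-alikes

The enlarged crop confirms that the grey case at (300,320) is the wide one, with its tab at (268,302). Next I'll fit its pose.

```bash
cat >> h.py <<'E'
def cloud(a):
    W=np.linalg.inv(a['world_to_cam']);h,w=a['z_map'].shape
    u,v=np.meshgrid(np.arange(w),np.arange(h))
    p=cv2.undistortPoints(np.stack([u,v],-1).reshape(-1,1,2).astype(float),a['K'],a['dist_coeffs'])[:,0]
    zz=a['z_map'].reshape(-1)
    P=(np.stack([p[:,0]*zz,-p[:,1]*zz,-zz,np.ones_like(zz)],1)@W.T)[:,:3]
    P[zz==0]=np.nan
    return P.reshape(h,w,3)
E
python3 - <<'E'
from h import *
A={n:load(f) for n,f in (('scene','s0.png'),('side','d0.png'))}
for n,a in A.items():
    P=cloud(a).reshape(-1,3)
    near=(abs(P[:,0]-.56)<.16)&(abs(P[:,1]+.17)<.13)
    lid=P[near&(P[:,2]>.0605)&(P[:,2]<.0665)]
    tab=P[near&(P[:,2]>.034)&(P[:,2]<.045)&(P[:,0]<.51)]
    for nm,q in (('lid',lid),('tab',tab)):
        if len(q)<10: print(n,nm,len(q));continue
        print(n,nm,len(q),np.median(q,0),cv2.minAreaRect((q[:,:2]*1000).astype(np.float32)))
    yaw=np.radians(10.8);R=np.array([[np.cos(yaw),np.sin(yaw)],[-np.sin(yaw),np.cos(yaw)]])
    for nm,q in (('lid',lid),('tab',tab)):
        l=(R@q[:,:2].T).T
        print(np.percentile(l,[1,3,50,97,99],axis=0).round(4).tolist())
    for nm,(b) in dict(glue=(.06,.16),).items():
        q=P[(P[:,2]>.09)&(P[:,2]<.16)&(abs(P[:,0]-.65)<.15)&(abs(P[:,1])<.1)]
        print(nm,np.nanmin(q,0),np.nanmax(q,0),np.median(q,0))
E
```

```text
scene lid 2977 [ 0.58564488 -0.17557661  0.06407285] ((515.8067016601562, -180.87353515625), (263.0107727050781, 164.45411682128906), 10.170682907104492)
scene tab 289 [ 0.48220396 -0.19101196  0.04127241] ((443.96185302734375, -215.51846313476562), (138.84889221191406, 50.30586624145508), 33.77588653564453)
[[0.4809, -0.3551], [0.4854, -0.3527], [0.5427, -0.282], [0.5943, -0.1997], [0.5998, -0.1964]]
[[0.343, -0.3426], [0.3463, -0.3397], [0.4382, -0.2785], [0.4606, -0.2563], [0.4632, -0.2558]]
glue [ 0.64161873 -0.01807472  0.09011788] [0.69001839 0.03012978 0.15555718] [ 6.70917732e-01 -5.63306872e-05  1.10210197e-01]
side lid 1137 [ 0.57339928 -0.15817208  0.06204718] ((513.974609375, -175.89657592773438), (255.9459686279297, 165.4407501220703), 9.631592750549316)
side tab 180 [ 0.48462172 -0.17971454  0.03846025] ((451.9112854003906, -205.58724975585938), (147.94631958007812, 50.916709899902344), 32.506343841552734)
[[0.4794, -0.3495], [0.4823, -0.345], [0.5334, -0.2617], [0.5886, -0.1942], [0.5915, -0.1906]]
[[0.3451, -0.3354], [0.3464, -0.3299], [0.4424, -0.2671], [0.468, -0.2505], [0.4705, -0.2493]]
glue [6.38886015e-01 1.26730470e-06 9.03176500e-02] [0.68838283 0.0381324  0.15111412] [0.66037724 0.02155121 0.10973337]
```

```bash
cat > fit.py <<'E'
from h import *
from scipy.optimize import least_squares
A={n:load(f) for n,f in (('scene','s0.png'),('side','d0.png'))}
C=lambda z:lambda u,v:(0,0)
def sc(u,v): return (220+u/2.7,180+v/2.7)
def sd(u,v): return (200+u/3,170+v/3)
obs=[('scene',(-127,20,40),sc(106,301)),('scene',(-127,-20,40),sc(82,330)),
('scene',(55,80,64),sc(330,320)),('scene',(-54,80,64),sc(214,266)),('scene',(-56,-80,63),sc(102,398)),('scene',(55,-80,64),sc(221,459)),('scene',(55,-80,0),sc(222,505)),
('side',(-127,20,40),sd(410,154)),('side',(-127,-20,40),sd(410,132)),('side',(55,80,64),sd(203,170)),('side',(55,-80,64),sd(198,90)),('side',(55,80,0),sd(205,241)),('side',(-49,80,0),sd(335,237))]
def T(x,p):
    c,s=np.cos(x[2]),np.sin(x[2]);p=np.array(p)/1000.
    return np.array([x[0]+c*p[0]-s*p[1],x[1]+s*p[0]+c*p[1],p[2]])
def f(x): return np.concatenate([w2px(A[n],T(x,p))-np.array(o) for n,p,o in obs])
if __name__=='__main__':
    r=least_squares(f,[.575,-.17,.19],loss='soft_l1')
    print(r.x,np.degrees(r.x[2]));print(f(r.x).reshape(-1,2).round(1).tolist())
    for cam in ('scene','side'):
        r2=least_squares(lambda x:np.concatenate([w2px(A[n],T(x,p))-np.array(o) for n,p,o in obs if n==cam]),r.x);print(cam,r2.x)
    print('pad',T(r.x,(-100,0,40)),'edge',T(r.x,(-54,0,60)))
E
python3 fit.py
```

```text
[ 0.58017875 -0.1676512   0.18633744] 10.676349142693017
[[-1.2, -2.5], [-3.1, -1.5], [0.8, -1.1], [0.8, -1.0], [-1.1, -0.5], [0.6, 0.4], [0.8, 1.4], [2.8, -2.3], [0.4, -2.1], [-1.4, 0.1], [-1.2, -2.2], [-0.4, -0.1], [-0.6, -1.7]]
scene [ 0.58177081 -0.16832162  0.18390841]
side [ 0.57926972 -0.16181096  0.18370521]
pad [ 0.48190982 -0.18617729  0.04      ] edge [ 0.52711353 -0.17765529  0.06      ]
```

```bash
python3 -m creep '[[[-0.73,0.1,-0.93],0.662],[[-0.73,0.1,-0.93],0.662],[[-0.73,0.1,-0.93],0.662],[[-0.73,0.1,-0.93],0.662],[[-0.73,0.1,-0.93],0.662]]' 0 20
cat > rel.py <<'E'
# where is the tool in case frame, and shift (units) to a case-frame target (mm)
from h import *
import sys
from scipy.spatial.transform import Rotation as Ro
X=[.580,-.167,.185]
s=env.state();q=s['orientation'];R=Ro.from_quat([q[1],q[2],q[3],q[0]]).as_matrix()
c,sn=np.cos(X[2]),np.sin(X[2]);B=np.array([[c,-sn,0],[sn,c,0],[0,0,1]])
o=np.array([X[0],X[1],0])
print('t',round(s['t'],2),'tcp case mm',(B.T@(s['position']-o)*1000).round(1),'F case',(B.T@s['ft_force']).round(2),'grip',round(s['grip_width'],4),'q',s['q'].round(2))
zc=B.T@R[:,2];ang=np.degrees(np.arctan2(zc[1],zc[0]));print('tool z yaw in case deg',ang.round(2),'turn units',(ang/120).round(4),'tool y',R[:,1].round(3))
if len(sys.argv)>3:
    t=o+B@(np.array([float(a) for a in sys.argv[1:4]])/1000)
    print('shift units',(R.T@(t-s['position'])/.2).round(4))
E
python3 rel.py -104 0 150
```

```text
t: 0.52
position: [0.4949, -0.1638, 0.2124]
orientation: [-0.672, 0.672, -0.22, 0.219]
ft_force: [0.3, -0.4, 0.1]
grip_width: 0.0257
t 0.52 tcp case mm [-83.1  18.8 212.4] F case [ 0.25 -0.45  0.13] grip 0.0257 q [-0.47 -0.01  1.81 -0.    1.34  0.16]
tool z yaw in case deg 43.28 turn units 0.3607 tool y [-0.002  0.    -1.   ]
shift units [-0.0028  0.3122 -0.1403]
```

```bash
python3 -m creep '[[[0,0.3,-0.14],0.36],[[0,0.3,-0.14],0.36],[[0,0.3,-0.14],0.36],[[0,0.3,-0.14],0.36],[[0,0.3,-0.14],0.36]]' 0
python3 -m creep '[[[0,0,0],0.06],[[0,0,0],0.06],[[0,0,0],0.06]]' 0
python3 rel.py -104 0 65
python3 - <<'E'
from h import *
snap('scene','s1.png');d=snap('side','d1.png');w=snap('wrist','w1.png')
s=load('s1.png')
a=cv2.resize(s['color'][160:400,180:400],None,fx=2,fy=2);b=cv2.resize(d['color'][100:340,220:420],None,fx=2,fy=2)
cv2.imwrite('pics/m1.png',np.hstack([a,b])[:,:,::-1][:, :800])
E
```

```text
t: 0.93
position: [0.4772, -0.1865, 0.1512]
orientation: [-0.572, 0.572, -0.417, 0.415]
ft_force: [0.3, 0.3, -0.0]
grip_width: -0.0
t: 1.18
position: [0.4769, -0.1863, 0.1508]
orientation: [-0.545, 0.546, -0.452, 0.449]
ft_force: [-1.0, 0.0, 0.3]
grip_width: 0.0001
t 1.18 tcp case mm [-1.049e+02 -1.000e-01  1.508e+02] F case [-0.99  0.21  0.29] grip 0.0001 q [-0.53  0.03  1.89 -0.    1.22  0.85]
tool z yaw in case deg 0.33 turn units 0.0028 tool y [-0.004  0.002 -1.   ]
shift units [0.0007 0.4292 0.0059]
```

View pics/m1.png

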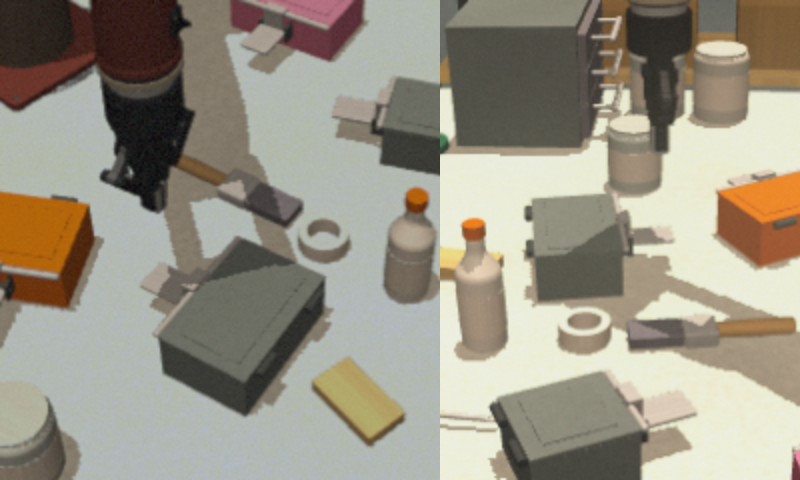

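View pics/w1.png

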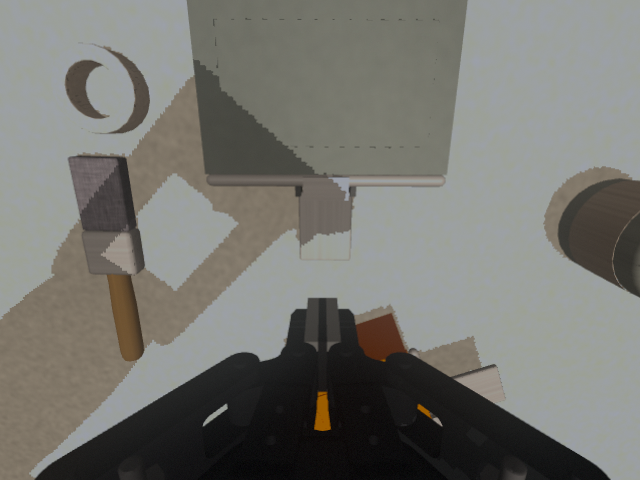

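Run:
```python
from h import *
w=load('w1.png')
X=[.580,-.167,.185];c,sn=np.cos(X[2]),np.sin(X[2]);B=np.array([[c,sn,0],[-sn,c,0],[0,0,1]])
for n,u,v,z in (('tabL',301,260,.04),('tabR',351,260,.04),('tabinL',302,184,.04),('beadL',207,181,.062),('beadR',445,182,.062),('lidmid',330,100,.064)):
    for zz in (z,None):
        print(n,(B@(px2w(w,u,v,zz)-[X[0],X[1],0])*1000).round(1))
```

```text
tabL [-120.1   16.7   40. ]
tabL [-135.8   19.3    0. ]
tabR [-119.8  -23.    40. ]
tabR [-1.355e+02 -2.660e+01 -1.000e-01]
tabinL [-60.   15.1  40. ]
tabinL [-56.   13.6  65.7]
beadL [-55.   77.5  62. ]
beadL [-54.6  76.4  65.1]
beadR [-54.6 -82.   62. ]
beadR [-54.3 -81.4  63.8]
lidmid [-4.5 -4.2 64. ]
lidmid [-4.5 -4.2 64.2]
```

```bash
sed -i 's/^X=.*/X=[.5805,-.1695,.185]/' rel.py
python3 -m creep '[[[0.012,0.15,0],0],[[0.012,0.3,0],0],[[0.012,0.4,0],0],[[0.012,0.48,0],0],[[0.012,0.48,0],0]]' 0
python3 rel.py -104 0 44
python3 - <<'E'
from h import *
d=snap('side','d2.png');w=snap('wrist','w2.png')
b=cv2.resize(d['color'][140:260,260:380],None,fx=4,fy=4)
cv2.imwrite('pics/m2.png',np.hstack([b[:,:,::-1],cv2.resize(w['color'][100:420,200:440],(360,480))[:,:,::-1]]))
E
```

```text
t: 1.75
position: [0.4746, -0.187, 0.0515]
orientation: [-0.545, 0.547, -0.453, 0.446]
ft_force: [-0.3, 0.8, 0.0]
grip_width: -0.0003
t 1.75 tcp case mm [-107.3    2.3   51.5] F case [-0.16  0.82  0.01] grip -0.0003 q [-0.53  0.17  1.96 -0.    1.03  0.85]
tool z yaw in case deg 0.43 turn units 0.0036 tool y [-0.009  0.005 -1.   ]
shift units [0.0117 0.0371 0.0167]
```

View pics/m2.png

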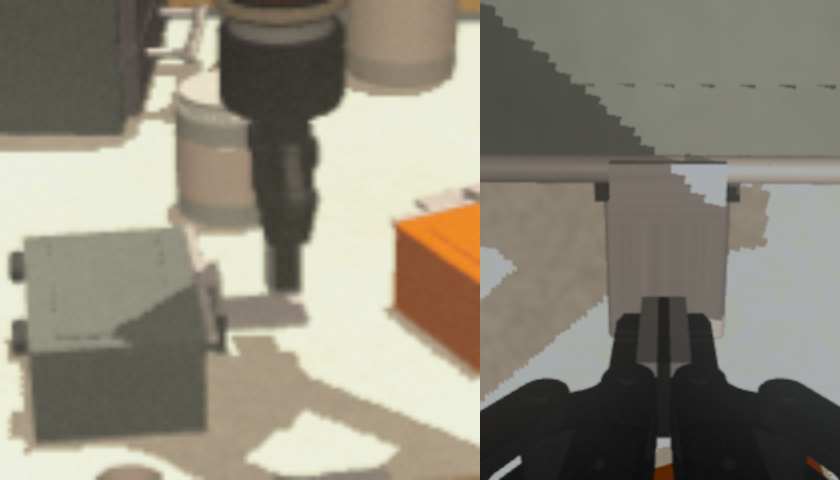

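```bash
python3 -m creep '[[[0.012,0.02,0.025],0],[[0.012,0.04,0.025],0],[[0.012,0.05,0.025],0],[[0.012,0.055,0.025],0],[[0.012,0.06,0.025],0]]' 0
python3 rel.py -102 0 33
```

```text
t: 2.27
position: [0.4826, -0.1898, 0.0432]
orientation: [-0.545, 0.546, -0.451, 0.448]
ft_force: [1.2, 0.3, 0.7]
grip_width: 0.0
t 2.27 tcp case mm [-100.    -2.    43.2] F case [1.23 0.1  0.7 ] grip 0.0 q [-0.53  0.2   1.94 -0.    1.01  0.85]
tool z yaw in case deg 0.41 turn units 0.0034 tool y [-0.004  0.002 -1.   ]
shift units [-0.0099  0.0511 -0.0097]
```

```bash
python3 -m creep '[[[-0.008,0.01,-0.012],0],[[-0.008,0.02,-0.012],0],[[-0.008,0.03,-0.012],0],[[-0.008,0.04,-0.012],0],[[-0.008,0.045,-0.012],0]]' 0
python3 rel.py -103 0 30
```

```text
t: 2.68
position: [0.4793, -0.1887, 0.0339]
orientation: [-0.545, 0.546, -0.452, 0.448]
ft_force: [-3.2, -0.0, 3.3]
grip_width: 0.0002
t 2.68 tcp case mm [-103.    -0.2   33.9] F case [-3.16  0.59  3.32] grip 0.0002 q [-0.53  0.2   1.95 -0.    0.99  0.85]
tool z yaw in case deg 0.41 turn units 0.0034 tool y [-0.005  0.002 -1.   ]
shift units [-0.0012  0.0196  0.0001]
```

```bash
python3 -m creep '[[[0,0.01,0],0],[[0,0.015,0],0],[[0,0.02,0],0],[[0,0.025,0],0],[[0,0.028,0],0]]' 0
python3 rel.py -103 0 28
python3 - <<'E'
from h import *
d=snap('side','d3.png');cv2.imwrite('pics/m3.png',cv2.resize(d['color'][120:270,230:400],None,fx=4,fy=4)[:,:,::-1])
E
```

```text
t: 3.1
position: [0.4796, -0.1887, 0.0285]
orientation: [-0.545, 0.546, -0.451, 0.448]
ft_force: [-3.2, 1.0, 5.7]
grip_width: -0.0001
t 3.1 tcp case mm [-102.7   -0.3   28.5] F case [-2.92  1.52  5.67] grip -0.0001 q [-0.53  0.21  1.95 -0.    0.98  0.85]
tool z yaw in case deg 0.41 turn units 0.0034 tool y [-0.005  0.002 -1.   ]
shift units [-0.0016  0.0026 -0.0015]
```

View pics/m3.png

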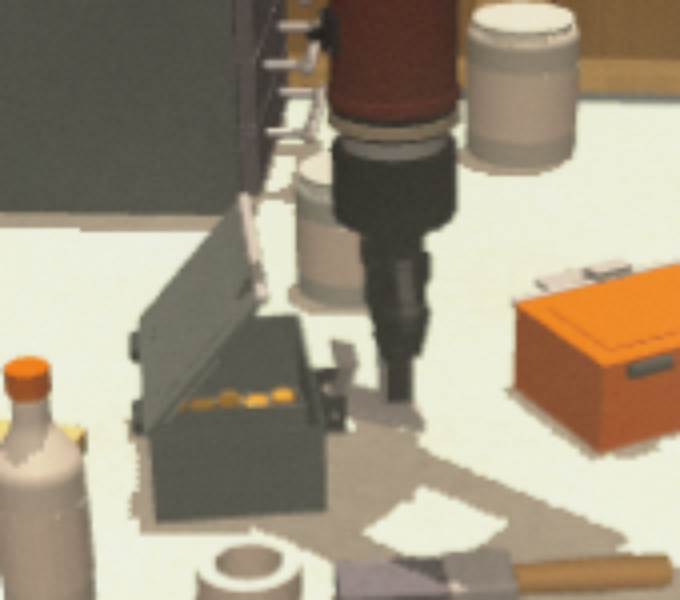

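The lid has sprung up: the side crop shows it raised at (200,290). I'll lift straight off the tab, then go up.

```bash
python3 -m creep '[[[0,-0.04,-0.005],0],[[0,-0.12,-0.005],0],[[0,-0.27,-0.01],0],[[0,-0.42,-0.01],0],[[0,-0.5,-0.01],0]]' 0
python3 -m creep '[[[0,0,0],0],[[0,0,0],0]]' 0
python3 rel.py -50 0 135
python3 - <<'E'
from h import *
d=snap('side','d4.png');s=snap('scene','s4.png');w=snap('wrist','w4.png')
cv2.imwrite('pics/m4.png',np.hstack([cv2.resize(d['color'][120:270,230:360],(390,450)),cv2.resize(s['color'][180:380,210:380],(382,450))])[:,:,::-1])
E
```

```text
t: 3.57
position: [0.4798, -0.19, 0.1322]
orientation: [-0.545, 0.546, -0.45, 0.45]
ft_force: [1.1, 0.5, 0.1]
grip_width: 0.0
t: 3.73
position: [0.4811, -0.1906, 0.1338]
orientation: [0.546, -0.546, 0.448, -0.451]
ft_force: [0.1, -0.1, -0.0]
grip_width: -0.0001
t 3.73 tcp case mm [-101.6   -2.5  133.8] F case [ 0.05 -0.08 -0.02] grip -0.0001 q [-0.53  0.05  1.9  -0.    1.18  0.85]
tool z yaw in case deg 0.41 turn units 0.0034 tool y [ 0.003 -0.002 -1.   ]
shift units [-0.0106 -0.0052  0.2579]
```

View pics/m4.png

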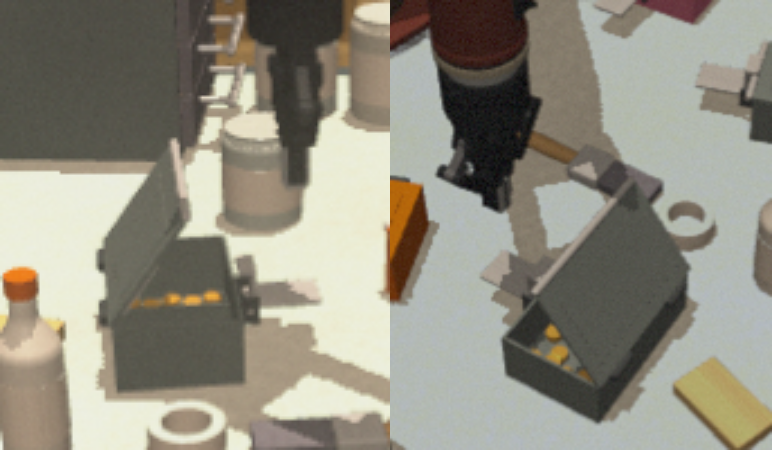

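View pics/w4.png

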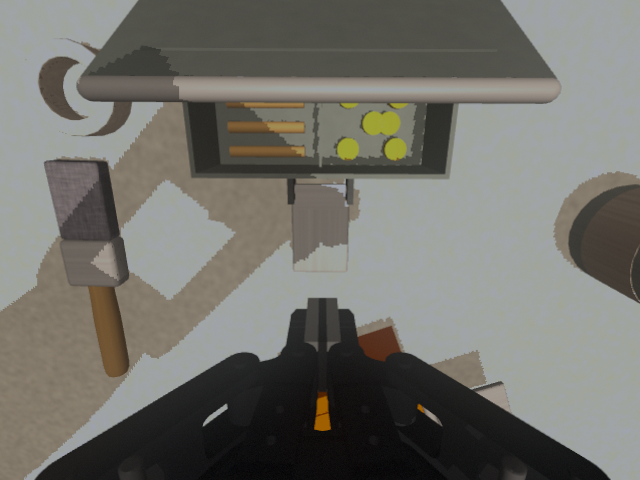

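```bash
python3 - <<'E'
from h import *
w=load('w4.png')
X=[.5805,-.1695,.185];c,sn=np.cos(X[2]),np.sin(X[2]);B=np.array([[c,sn,0],[-sn,c,0],[0,0,1]])
print((B@(np.linalg.inv(w['world_to_cam'])[:3,3]-[X[0],X[1],0])*1000).round(1))
for u,v in ((200,90),(320,90),(440,90),(320,94)): print((B@(px2w(w,u,v)-[X[0],X[1],0])*1000).round(1))
for v in (60,40): print((B@(px2w(w,320,v)-[X[0],X[1],0])*1000).round(1))
E
python3 rel.py -35 0 136
```

```text
[-19.1  -0.6 274.1]
[ -8.   39.  152.5]
[ -7.7   0.3 152.4]
[ -7.3 -38.9 151.1]
[ -8.8   0.3 151.4]
[  3.4   0.4 137.6]
[ 12.    0.5 126. ]
t 3.88 tcp case mm [-103.7   -0.8  130.4] F case [ 0.09 -0.05 -1.17] grip -0.0001 q [-0.53  0.06  1.91 -0.    1.18  0.85]
tool z yaw in case deg 0.41 turn units 0.0034 tool y [-0.003  0.001 -1.   ]
shift units [-0.0015 -0.0287  0.3433]
```

```bash
python3 -m creep '[[[0,-0.03,0.1],0],[[0,-0.035,0.2],0],[[0,-0.04,0.28],0],[[0,-0.04,0.34],0],[[0,-0.04,0.37],0]]' 0
python3 rel.py -20 0 140
```

```text
t: 4.3
position: [0.5516, -0.1744, 0.1362]
orientation: [-0.545, 0.546, -0.452, 0.448]
ft_force: [-0.7, -0.1, 0.0]
grip_width: -0.0001
t 4.3 tcp case mm [-29.3   0.5 136.2] F case [-0.72  0.01  0.04] grip -0.0001 q [-0.44  0.2   1.73  0.    1.21  0.94]
tool z yaw in case deg 0.44 turn units 0.0037 tool y [-0.005  0.003 -1.   ]
shift units [ 0.0027 -0.0193  0.0465]
```

Push from x=-29 up to about 0, slowly, rising a little.

```bash
python3 -m creep '[[[0,-0.01,0.03],0],[[0,-0.015,0.06],0],[[0,-0.02,0.09],0],[[0,-0.025,0.12],0],[[0,-0.03,0.14],0]]' 0
python3 rel.py 30 0 146
python3 - <<'E'
from h import *
d=snap('side','d5.png');s=snap('scene','s5.png')
cv2.imwrite('pics/m5.png',np.hstack([cv2.resize(d['color'][120:270,230:360],(390,450)),cv2.resize(s['color'][180:380,210:380],(382,450))])[:,:,::-1])
E
```

```text
t: 4.72
position: [0.5796, -0.1691, 0.1422]
orientation: [-0.545, 0.546, -0.452, 0.448]
ft_force: [0.1, 0.0, 0.2]
grip_width: 0.0003
t 4.72 tcp case mm [ -0.8   0.6 142.2] F case [0.15 0.02 0.2 ] grip 0.0003 q [-0.41  0.25  1.66  0.    1.23  0.96]
tool z yaw in case deg 0.43 turn units 0.0036 tool y [-0.005  0.002 -1.   ]
shift units [ 0.004  -0.0196  0.154 ]
```

View pics/m5.png

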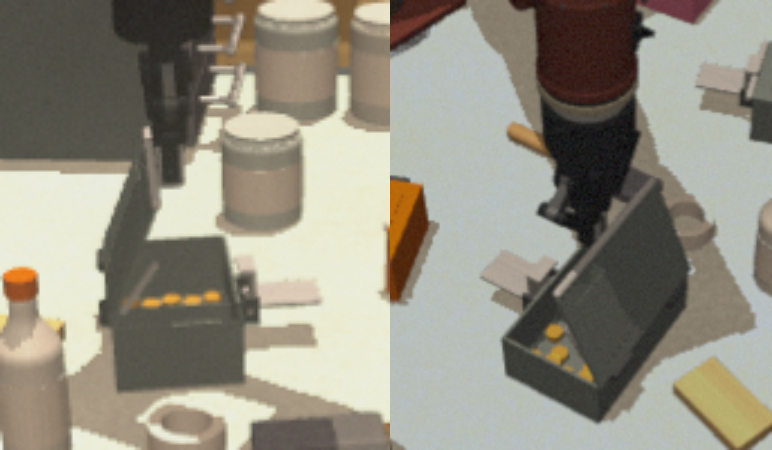

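```bash
python3 -m creep '[[[0,-0.01,0.04],0],[[0,-0.015,0.08],0],[[0,-0.02,0.11],0],[[0,-0.025,0.14],0],[[0,-0.025,0.17],0]]' 0
python3 rel.py 50 0 148
python3 -m creep '[[[0,0,0.015],0],[[0,0,0.03],0],[[0,0,0.045],0],[[0,0,0.06],0],[[0,0,0.075],0]]' 0
python3 rel.py 60 0 148
python3 - <<'E'
from h import *
d=snap('side','d6.png');s=snap('scene','s6.png')
cv2.imwrite('pics/m6.png',np.hstack([cv2.resize(d['color'][120:270,230:360],(390,450)),cv2.resize(s['color'][180:380,210:380],(382,450))])[:,:,::-1])
E
```

```text
t: 5.23
position: [0.6141, -0.1625, 0.1477]
orientation: [-0.546, 0.546, -0.451, 0.448]
ft_force: [0.0, 0.3, 1.0]
grip_width: 0.0002
t 5.23 tcp case mm [ 34.3   0.7 147.7] F case [0.09 0.27 0.98] grip 0.0002 q [-0.38  0.32  1.57  0.    1.26  0.99]
tool z yaw in case deg 0.46 turn units 0.0038 tool y [-0.004  0.002 -1.   ]
shift units [ 0.0041 -0.0018  0.0784]
t: 5.65
position: [0.629, -0.1596, 0.1475]
orientation: [-0.546, 0.546, -0.451, 0.448]
ft_force: [0.5, 0.2, -0.1]
grip_width: -0.0003
t 5.65 tcp case mm [ 49.5   0.9 147.5] F case [ 0.57  0.08 -0.13] grip -0.0003 q [-0.37  0.35  1.53  0.    1.27  1.01]
tool z yaw in case deg 0.46 turn units 0.0038 tool y [-0.004  0.002 -1.   ]
shift units [ 0.0047 -0.0026  0.0527]
```

View pics/m6.png

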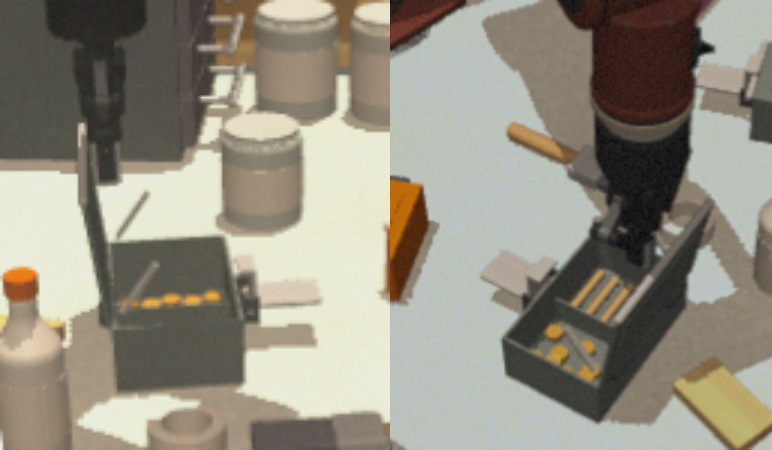

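```bash
python3 -m creep '[[[0,0,0.015],0],[[0,0,0.03],0],[[0,0,0.045],0],[[0,0,0.06],0],[[0,0,0.07],0]]' 0
python3 rel.py 60 0 148
python3 - <<'E'
from h import *
d=snap('side','d7.png');s=snap('scene','s7.png')
cv2.imwrite('pics/m7.png',np.hstack([cv2.resize(d['color'][120:270,230:360],(390,450)),cv2.resize(s['color'][180:380,210:380],(382,450))])[:,:,::-1])
E
```

```text
t: 6.17
position: [0.6433, -0.1568, 0.1476]
orientation: [-0.546, 0.546, -0.451, 0.448]
ft_force: [-0.2, 0.1, 0.3]
grip_width: 0.0004
t 6.17 tcp case mm [ 64.    0.9 147.6] F case [-0.14  0.09  0.35] grip 0.0004 q [-0.36  0.38  1.5   0.    1.27  1.02]
tool z yaw in case deg 0.47 turn units 0.0039 tool y [-0.003  0.002 -1.   ]
shift units [ 0.0045 -0.002  -0.0203]
```

View pics/m7.png

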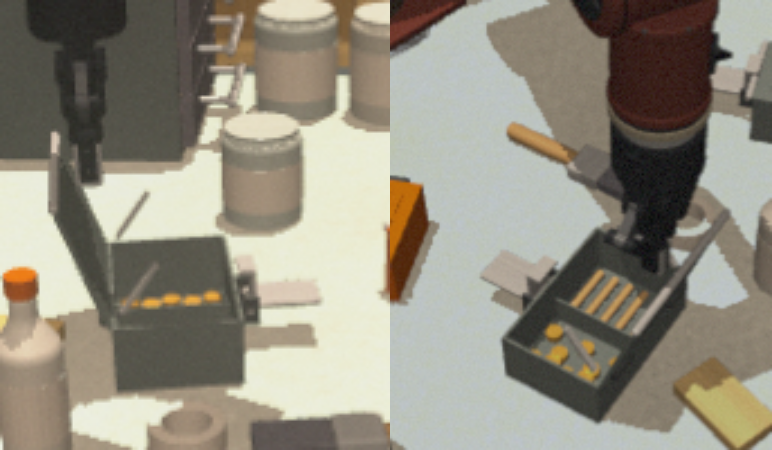

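The lid has fallen back well beyond upright. Drawing clear now.

```bash
python3 -m creep '[[[0,0,-0.08],0],[[0,-0.05,-0.25],0],[[0,-0.2,-0.42],0],[[0,-0.35,-0.55],0],[[0,-0.45,-0.65],0]]' 0
python3 -m creep '[[[0,0,-0.2],0],[[0,0,-0.3],0],[[0,0,-0.3],0],[[0,0,-0.3],0],[[0,0,-0.3],0]]' 0
python3 rel.py
python3 - <<'E'
from h import *
d=snap('side','d8.png');s=snap('scene','s8.png');w=snap('wrist','w8.png')
cv2.imwrite('pics/m8.png',np.hstack([cv2.resize(d['color'][100:360,160:420],(400,400)),cv2.resize(s['color'][130:400,130:400],(400,400))])[:,:,::-1])
X=[.5805,-.1695,.185];c,sn=np.cos(X[2]),np.sin(X[2]);B=np.array([[c,sn,0],[-sn,c,0],[0,0,1]])
for n,a in (('side',d),('scene',s),('wrist',w)):
    P=cloud(a).reshape(-1,3);Q=(P-[X[0],X[1],0])@B.T*1000
    m=(abs(Q[:,1])<75)&(Q[:,0]>50)&(Q[:,0]<115)&(Q[:,2]>80)&(Q[:,2]<175)
    q=Q[m]
    if len(q)>20:
        k=np.polyfit(q[:,2],q[:,0],1);print(n,len(q),'lid angle',1.5708+np.arctan(k[0]),q[q[:,2]>np.percentile(q[:,2],90)].mean(0).round(1), 'x at z=100',np.polyval(k,100).round(1))
# bystander motion: depth change between first and last
for f,a in (('s0.png',s),('d0.png',d)):
    o=load(f);df=np.abs(o['color'].astype(int)-a['color']).sum(2)>90
    cv2.imwrite('pics/df_'+f,(df*255).astype(np.uint8))
E
```

```text
t: 6.68
position: [0.5144, -0.1823, 0.24]
orientation: [-0.546, 0.546, -0.45, 0.448]
ft_force: [0.3, -0.9, 2.0]
grip_width: -0.0001
t: 7.1
position: [0.456, -0.1939, 0.2404]
orientation: [-0.546, 0.546, -0.45, 0.449]
ft_force: [0.7, 0.5, -0.2]
grip_width: -0.0
t 7.1 tcp case mm [-126.9   -1.1  240.4] F case [ 0.78  0.35 -0.21] grip -0.0 q [-0.56 -0.1   1.84 -0.    1.4   0.82]
tool z yaw in case deg 0.45 turn units 0.0037 tool y [-0.002  0.001 -1.   ]
side 402 lid angle 1.9103966699424735 [ 91.8  -5.6 163.8] x at z=100 68.7
scene 360 lid angle 1.8533678865784924 [ 93.2  -8.9 167.8] x at z=100 74.2
```

View pics/m8.png

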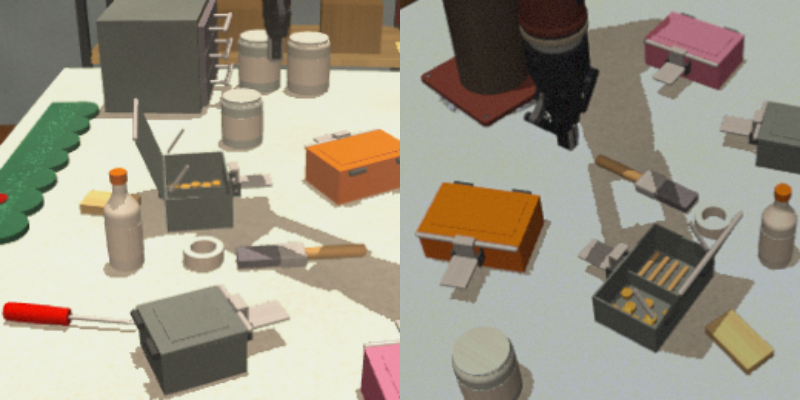

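View pics/w8.png

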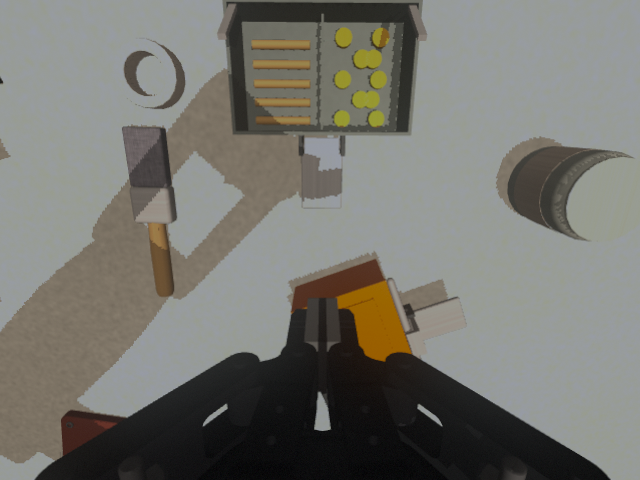

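View pics/df_d0.png

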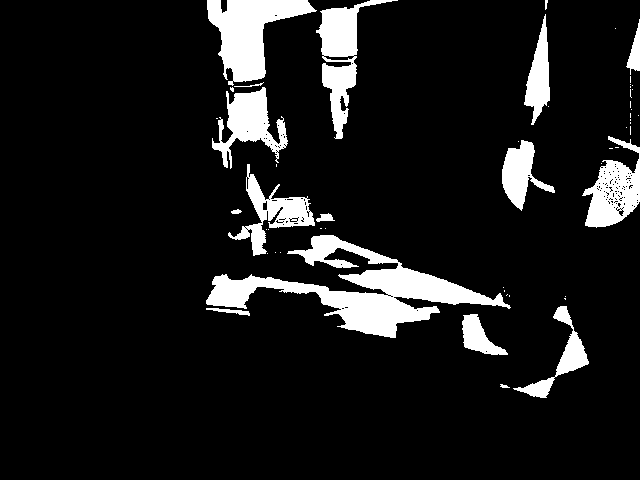

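Run:
```python
from cell import env
print(env.close_job())
```

```text
the job is handed in; nothing more can be done
None
```

The job is done and handed in at about 7.3 s of the 45 s allowed. The wide case's lid is open against its stop, and the arm is clear.

**What I did:** With the fingers shut, I pressed the wide case's tab down about 11.5 mm. The last reading was about 5.7 N vertical and 3 N horizontal, and the lid sprang up. I then lifted off, pushed the lid's bead back past upright at about 1 N or less, and drew clear to about 0.24 m high in front of the case.

**Last checks:**
- **Lid:** the depth data put its angle at 1.91 rad from the side camera and 1.85 rad from the scene camera. Both fit the 1.9 stop within noise. In the last wrist picture the lid was almost out of view, so that camera gave no reading.
- **Everything else:** the last pictures show the narrow case still shut. Comparing the first and last side pictures, only the arm, the shadows and the wide case's lid and interior had changed. I saved the same comparison for the scene camera but did not look at it.
- **One disagreement:** before pressing, the wrist camera put the tab's front edge about 7 mm nearer the case than the drawing figures say. The press worked anyway.

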